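# Stagger the lot trays on the saleroom shelf

### The arm

A 7-joint arm with a two-finger parallel gripper is mounted at the origin on the work surface. World frame = base frame: x ahead of the robot, y to its left, z up, the work surface at z = 0. Lengths are in m, angles in rad, forces in N, time in s.
With the tool pointing down it reaches from about 0.425 to 1.025 m from the base axis. Payload 9.4 kg.
Tool frame: the origin (TCP) lies on the centre line of the jaws, within the pads' length; the fingertips stand 17 mm ahead of it and the grasp point (between the pads) lies 2 mm behind it; y points along the fingers, z is the direction in which the jaws open and shut, and the axes are right-handed (so a half turn about y gives the same grasp; the last joint's range is limited). The gripper opens to 93 mm and grips with 3 to 60 N. Pads are 15 mm wide; open, the fingers measure 128 mm over their backs; the gripper's body (75 mm by 188 mm) begins 65 mm behind the grasp point.
Start: joints at [-1.228, 0.599, -0.003, 1.599, 0.002, 0.943, -0.08], TCP at [0.295, 0.662, 0.236] pointing down, gripper open.
Joint ranges: [-2.57, 2.57], [-0.35, 1.97], [-1.29, 1.29], [0.11, 2.56], [-1.05, 4.19], [0.11, 1.86], [-2.63, 2.63]. Speed limits (rad/s): [2.22, 2.22, 3.01, 3.01, 3.14, 3.14, 3.14].

### API

Orientations are given as a unit quaternion [w, x, y, z].
In Python, from cell import manip, vision, spotter gives the robot as it stands.
- The arm moves only by the shell command python3 -m handwheel 'ROWS' [FORCE]. ROWS is JSON, a list of rows, each an object with "linear": the shift along the tool's x, y, z as a fraction of full scale, a list of three; "angular": the turn, a rotation vector about the tool's x, y, z as a fraction of full scale, a list of three; "hand": the opening, from 0 (shut) to 1 (fully open). A call has 1 to 20 rows; each row shifts and turns the commanded pose from where the row before left it, along the tool's axes as they then stand; what a row does not reach is not made up. Full scale, the value 1, is 40 cm for a shift and 0.5 rad for a turn. A row lasts 1/12 s, in which the tool goes at most 41.7 mm and 7.16 degrees, less where a joint would pass 70% of its speed; a pose out of reach is approached as far as the arm can. A call with a number of a shift or a turn outside -1 to 1 is refused whole. A call with a gripper value outside its range is refused whole. The fingers move at their own pace and stop on an object; FORCE is the grip in N (left out, the last holds). Time passes only in rows, so rows that do not move let the fingers close. It gives the time, the measured TCP pose, the force and the opening at its end, in the units of the state.
- manip.get_obs(): the state, without advancing time (a new reading comes with each control period).
- vision.capture(name): name is "side" or "top"; returns a dict with "pixels" (480x640x3 uint8, red, green, blue), "fx", "fy", "cx", "cy" (pixels), "camera_from_world" (4x4, takes a point from world to camera coordinates). Camera axes: x right, y down, z forward; pixel columns grow to the right and rows downward; lengths in m; the calibration is good to about 2 mm. A picture is of the moment at which its call begins. There is no depth.
- manip.finish_job(): hands the job in, once; it reports no verdict.
Trained networks look in the newest picture that a camera, given by its name, has taken for a name from the list of things; names that differ only in an ending like _2 or _b are one class to them, and where a whole thing is asked for, a point or a joint stands for the part that bears it (a point fixed in the world has none). Each returns a list of dicts, best first, with "score" (0 to 1); they miss things now and then, are a little off and sometimes report something else, mostly with a low value. They report only what shows in the picture. A call takes as long as a camera call.
- spotter.find_in(target, camera): "location" ([column, row] in pixels, amid what is visible of it).
- spotter.regions_of(target, camera): "pixels" (480x640 bool, what is visible of it) and "location" ([column, row] in pixels, amid what is visible of it).
- spotter.mark_of(target, camera): "location" ([column, row] in pixels: a listed point, or the origin of a listed thing).
The state is a dict: "t": time; "joint_positions": joint angles; "joint_vel": joint speeds; "joint_efforts": joint torques, N m; "tool_pos": TCP position; "orientation": TCP orientation; "contact_force": force on the tool from outside, world axes, zero at the start; "torque": the same for the moment, N m; "finger_gap": opening from 0.0 (shut) to 1.0 (fully open).
Only numpy, scipy, OpenCV 4.12 (cv2) and the standard library are available. Lean on these libraries where they do the work, as an engineer would, in place of code of your own. Each camera call takes 0.05 s, during which the arm holds its last target. There are 200 camera calls.

### The job

Build up the staggered stack of lot trays: push the tray lying loosely on the screwed-down bottom tray along the rims towards its own pull, without lifting it, until its cleat is home under the lip below. Then pick up the third tray by its middle partition, turn it so that its pull faces the opposite way to the second tray's, set it down flush on the second tray without dropping it, let go, and push it too towards its own pull until it is home under the lip. Keep the trays level, see that both are still home at the end, and leave the other lots where they are.

Things in the scene. Friction and masses are not known exactly. Their poses are not given: they have to be found in the camera images.
- tray_low: Bottom tray, screwed to the shelf, never moves. All three trays are alike: plywood, 200 mm long (own x), 120 wide (own y). Origin: centre of the underside; z up; +x to the end with the steel pull. Long sides 10 mm thick, 56 high, full length: a stacked tray's long sides rest on these rims, its origin 56 mm above the lower one's. Floor top at 18 mm, floor underside at 13 mm.
- tray_mid: Second tray, loose, about 0.4 kg, lying about flush (within some 12 mm) on the bottom tray's rims, pull facing opposite to the bottom tray's. Home: its origin at x = -50 mm, z = 56 mm in tray_low's frame (50 mm along its own +x). There the cleat stops against the lip; in every other way only its weight and friction hold it. Plain end, to push on: flat wall at own x = -100 mm.
- tray_top: Third tray, loose, about 0.4 kg, flat on the shelf beside the stack, turned some other way. At the end its own x points against tray_mid's x. Home: its origin at x = -50 mm, z = 56 mm in tray_mid's frame (50 mm along its own +x). Pushed past its stop it drags the second tray along. Plain end, to push on: flat wall at own x = -100 mm, 13 to 67 mm high.
- tray_low_pull (a point): Middle of the bottom tray's steel pull, at x = 115, y = 0, z = 36 mm in the tray's frame. The pull is a bar 63 mm wide (along y) standing 19 mm out from the end wall.
- tray_mid_pull (a point): Middle of the second tray's steel pull, at x = 115, y = 0, z = 36 mm in its tray's frame.
- tray_top_pull (a point): Middle of the third tray's steel pull, at x = 115, y = 0, z = 36 mm in its tray's frame.
- tray_low_lip (a point): Inner edge of the lip at the bottom tray's plain end (x = -78, z = 67 mm). At both ends of every tray the 8 mm end wall rises above the rims, 88 mm wide, to 67 mm; from it the lip (63 to 67 mm high) reaches 14 mm inwards. This raised part goes between the long sides of the tray above, which are 100 mm apart: 6 mm play to each side.
- tray_mid_lip (a point): Inner edge of the lip at the second tray's plain end (x = -78, z = 67 mm in its frame), under which the third tray's tongue goes.
- tray_mid_cleat (a point): Stop face of the second tray's cleat, under its floor (x = 28, z = 3.5 mm in its frame; 84 mm wide, facing +x). A tongue, 2 to 5 mm above the level of the tray's underside, reaches 11 mm further (to x = 39 mm). Sliding towards its pull, the tongue goes under the lower tray's lip and the stop face meets the lip's inner edge.
- tray_top_cleat (a point): Stop face of the third tray's cleat (x = 28, z = 3.5 mm in its frame), made like the second's. Set down flush, or within 30 mm of flush, the tongue clears the lip below.
- tray_top_grip (a point): Middle of the top edge of the third tray's middle partition (x = 0, y = 0, z = 56 mm), the place to grip: 12 mm thick, 94 mm long along x, from the floor (18 mm) up to 56 mm, 44 mm free on either side in y. Cross partitions at x = +-50 mm, 48 mm high; small things lie in the end pockets beyond them.
- ginger_jar: Bystander: lidded blue china jar, 82 mm across, 109 mm high; origin at the centre of its foot.
- brass_bowl: Bystander: brass bowl, 104 mm across, 45 mm high; origin at the centre of its foot.
- books: Bystander: two hardback books lying one on the other, about 120 x 170 mm (x, y), 48 mm high; origin at the centre of the underside.
- card_box: Bystander: cardboard box of postcards, 150 x 100 mm (x, y), 75 mm high; origin at the centre of its underside.

How it is judged:
By the outcome, as a careful person would: the job done as asked, in the order asked, and still so for the second after the job is handed in, with the robot touching nothing.
It also fails if it takes over 56 s, if anything falls off the work surface, if the arm or the gripper's body presses on something with over 40 N, if the wrist force passes 120 N, or if a joint passes its speed limit or range.

## Working session

There is one attempt and no reset: what is moved stays moved. The work goes in short steps, Python scripts to look and compute and a shell command to move; the robot and the scene stay as the last step left them, time stands still between calls to the robot, and variables do not carry over. Pictures are saved under pics/ and viewed, about 8 in all and at most 12, crops included, and the job is handed in when it is done.

```bash
ls; mkdir -p pics
cat > h.py <<'E'
import numpy as np, cv2
from cell import manip, vision, spotter
from scipy.spatial.transform import Rotation as R
def cap(n,save=None):
    c=vision.capture(n)
    if save: cv2.imwrite('pics/'+save,c['pixels'][:,:,::-1])
    return c
def proj(c,p):
    T=np.array(c['camera_from_world']); q=T[:3,:3]@np.array(p)+T[:3,3]
    return np.array([c['fx']*q[0]/q[2]+c['cx'],c['fy']*q[1]/q[2]+c['cy']])
def ray(c,px):
    T=np.array(c['camera_from_world']); d=np.array([(px[0]-c['cx'])/c['fx'],(px[1]-c['cy'])/c['fy'],1])
    return -T[:3,:3].T@T[:3,3], T[:3,:3].T@d
def onz(c,px,z):
    o,d=ray(c,px); return o+d*(z-o[2])/d[2]
def tool():
    o=manip.get_obs(); q=o['orientation']; return np.array(o['tool_pos']),R.from_quat([q[1],q[2],q[3],q[0]]),o
E
python3 - <<'E'
from h import *
for n in ('top','side'):
    c=cap(n,n+'1.png')
    o,d=ray(c,(320,240)); print(n,o.round(3),d.round(2))
    for t,z in [('tray_low_pull',.036),('tray_mid_pull',.092),('tray_top_pull',.036),('tray_low_lip',.067),('tray_mid_lip',.123),('tray_top_grip',.056),('tray_top',0),('tray_mid',.056),('tray_low',0),('ginger_jar',0),('brass_bowl',0),('books',0),('card_box',0)]:
        r=spotter.mark_of(t,n)[:3]
        print(t,[(round(x['score'],2),np.round(x['location']).tolist(),onz(c,x['location'],z).round(3).tolist()) for x in r])
p,r,o=tool(); print(p,r.as_matrix().round(3),o)
E
```

```text
pics
top [ 0.487 -0.099  1.344] [ 0.12  0.01 -0.99]
tray_low_pull [(0.73, [212.0, 276.0], [0.56, 0.172, 0.036])]
tray_mid_pull [(0.75, [485.0, 258.0], [0.607, -0.459, 0.092]), (0.61, [311.0, 305.0], [0.496, -0.066, 0.092])]
tray_top_pull [(0.78, [234.0, 237.0], [0.654, 0.121, 0.036]), (0.49, [395.0, 297.0], [0.519, -0.262, 0.036])]
tray_low_lip [(0.58, [323.0, 306.0], [0.494, -0.093, 0.067])]
tray_mid_lip [(0.6, [396.0, 298.0], [0.513, -0.254, 0.123])]
tray_top_grip [(0.8, [206.0, 277.0], [0.555, 0.181, 0.056])]
tray_top [(0.73, [213.0, 273.0], [0.569, 0.177, 0.0]), (0.52, [207.0, 195.0], [0.762, 0.2, 0.0])]
tray_mid [(0.93, [360.0, 301.0], [0.506, -0.179, 0.056])]
tray_low []
ginger_jar [(0.63, [208.0, 193.0], [0.766, 0.198, 0.0]), (0.17, [214.0, 278.0], [0.558, 0.173, 0.0])]
brass_bowl [(0.83, [363.0, 193.0], [0.774, -0.187, 0.0])]
books [(0.77, [296.0, 180.0], [0.804, -0.02, 0.0])]
card_box [(0.93, [482.0, 259.0], [0.614, -0.479, 0.0]), (0.27, [362.0, 195.0], [0.768, -0.185, 0.0])]
side [0.365 0.667 0.996] [ 0.23 -0.65 -0.73]
tray_low_pull []
tray_mid_pull [(0.74, [376.0, 280.0], 
[... 998 characters left out ...]
] {'t': 1.4, 'joint_positions': array([-1.22773132,  0.59929011, -0.00249731,  1.59938689,  0.0017938 ,
        0.94290158, -0.07977978]), 'joint_vel': array([ 0.001545  , -0.0019514 , -0.00101866,  0.00109701,  0.00097477,
       -0.0007112 , -0.00144685]), 'joint_efforts': array([-3.31261981e-04, -7.64836764e+01,  1.49584629e+00, -2.52694184e+01,
       -5.24538872e-02,  1.05713855e-02,  4.18307002e-05]), 'tool_pos': array([0.29547942, 0.66206266, 0.23562961]), 'orientation': array([ 0.69159598, -0.69158854,  0.14729384, -0.14732552]), 'contact_force': array([-0.89589318,  0.11523342, -0.10039213]), 'torque': array([-0.0093125 ,  0.04334175,  0.00195978]), 'finger_gap': 1.0010542340863833}
```

View pics/top1.png

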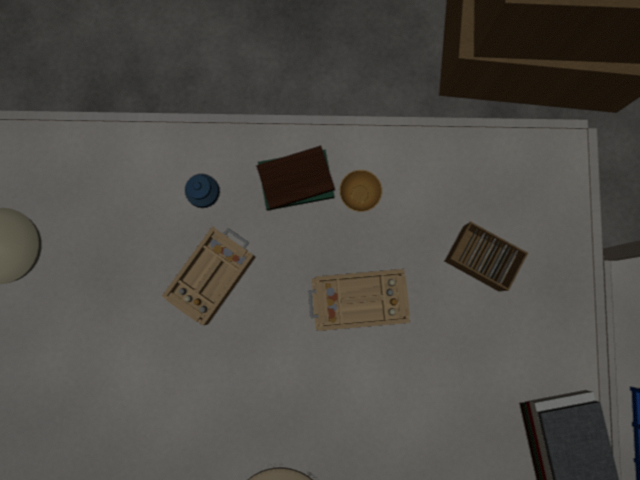

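View pics/side1.png

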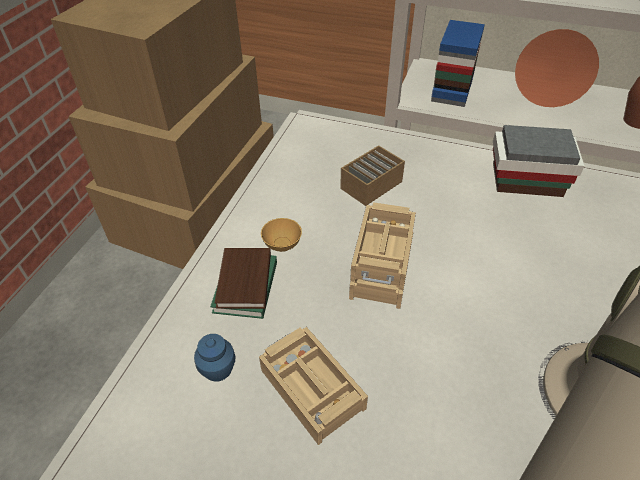

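The top view shows the stack at about (360,300) with its pull to the left, so mid's x is about world +y. tray_top is at about (210,275) with its pull at (234,237). The side view agrees. Next I'll refine the poses with a wireframe-edge fit.

```bash
cat >> h.py <<'E'
from scipy.optimize import minimize
def box(x0,x1,y0,y1,z):
    return [((x0,y0,z),(x1,y0,z)),((x1,y0,z),(x1,y1,z)),((x1,y1,z),(x0,y1,z)),((x0,y1,z),(x0,y0,z))]
WIRE=box(-.1,.1,-.06,.06,.056)+box(-.1,.1,-.05,.05,.056)[::2]+box(-.047,.047,-.006,.006,.056)+box(-.1,-.078,-.044,.044,.067)+box(.078,.1,-.044,.044,.067)
def wpts(pose,z,wire=WIRE):
    x,y,a=pose; c,s=np.cos(a),np.sin(a); P=[]
    for p,q in wire:
        n=max(3,int(np.linalg.norm(np.subtract(q,p))/.003)); t=np.linspace(0,1,n)[:,None]
        P.append(np.array(p)*(1-t)+np.array(q)*t)
    P=np.vstack(P); return np.c_[x+c*P[:,0]-s*P[:,1],y+s*P[:,0]+c*P[:,1],P[:,2]+z]
def projs(c,P):
    T=np.array(c['camera_from_world']); q=P@T[:3,:3].T+T[:3,3]
    return np.c_[c['fx']*q[:,0]/q[:,2]+c['cx'],c['fy']*q[:,1]/q[:,2]+c['cy']]
def grad(c,s):
    g=cv2.GaussianBlur(cv2.cvtColor(c['pixels'],cv2.COLOR_RGB2GRAY).astype(np.float32),(0,0),s)
    m=np.hypot(cv2.Sobel(g,cv2.CV_32F,1,0),cv2.Sobel(g,cv2.CV_32F,0,1)); return m/np.percentile(m,98)
def fit(cams,pose,z,wire=WIRE):
    for s in (1.5,.8):
        G=[grad(c,s) for c in cams]
        def f(v):
            P=wpts((v[0],v[1],v[2]/5),z,wire); e=0
            for c,g in zip(cams,G):
                q=projs(c,P).astype(np.float32); e-=cv2.remap(g,q[None,:,0],q[None,:,1],cv2.INTER_LINEAR).mean()
            return e
        v=np.array([pose[0],pose[1],pose[2]*5]); 
        best=min((minimize(f,v+d,method='Nelder-Mead',options=dict(initial_simplex=v+d+np.vstack([np.zeros(3),np.diag([.005,.005,.1])]),xatol=1e-4,fatol=1e-5)) for d in [np.zeros(3)]+[np.array(k) for k in [(.004,0,0),(-.004,0,0),(0,.004,0),(0,-.004,0),(0,0,.15),(0,0,-.15)]]),key=lambda r:r.fun)
        pose=(best.x[0],best.x[1],best.x[2]/5)
    return np.array(pose),best.fun
def draw(im,c,pose,z,col,k,o):
    for q in projs(c,wpts(pose,z)): cv2.circle(im,tuple(int(v) for v in ((q-o+.5)*k)),0,col,-1)
E
python3 - <<'E'
from h import *
ct,cs=cap('top'),cap('side')
M=(.508,-.182,np.deg2rad(95.9)); T=(.558,.18,np.deg2rad(-32.6))
for n,p,z in(('mid',M,.056),('top',T,0)):
    for cc in ([ct,cs],[ct],[cs]):
        r,f=fit(cc,p,z); print(n,r[:2].round(4),np.rad2deg(r[2]).round(2),round(float(f),3))
        if len(cc)==2:
            if n=='mid':M2=r
            else:T2=r
ims=[]
for c,o in((ct,(150,215)),(cs,(230,190))):
    o=np.array(o);k=3 if c is ct else 3
    w,h=(265,125) if c is ct else (200,250)
    im=cv2.resize(c['pixels'][o[1]:o[1]+h,o[0]:o[0]+w,::-1],None,fx=k,fy=k,interpolation=cv2.INTER_CUBIC)
    if c is ct: im=cv2.convertScaleAbs(im,alpha=1.5)
    else: im=cv2.resize(im,None,fx=.75,fy=.75)
    draw(im,c,M2,.056,(0,0,255),k if c is ct else 2.25,o);draw(im,c,T2,0,(0,255,0),k if c is ct else 2.25,o)
    ims.append(im)
cv2.imwrite('pics/fit_t.png',ims[0]);cv2.imwrite('pics/fit_s.png',ims[1])
E
```

```text
mid [ 0.5086 -0.1796] 96.01 -0.841
mid [ 0.5119 -0.179 ] 95.85 -0.331
mid [ 0.5087 -0.1798] 95.94 -0.542
top [0.5607 0.1777] -33.8 -1.21
top [0.5564 0.1705] -33.67 -0.893
top [0.5659 0.1868] -33.99 -0.664
```

View pics/fit_s.png

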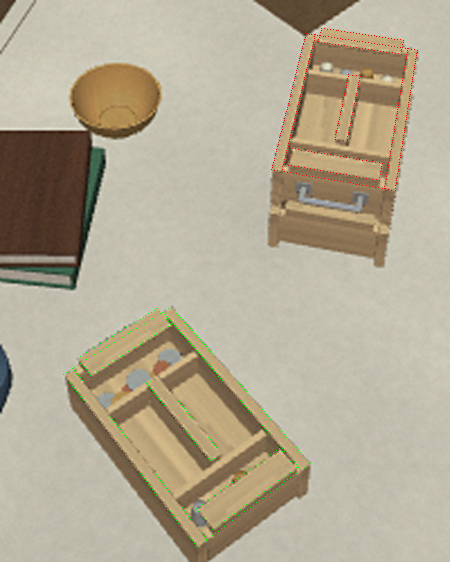

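Red and green wireframes sit well on both trays: mid (stack) on its rims at crop (350,110), top at crop (190,430). I'll make a move planner and fit low's end.

```bash
cat >> h.py <<'E'
def go(target,yaw=None,step=.034):
    "print per-row fractions: turn first (tool x to yaw, deg), then shift in the turned axes"
    p,r,o=tool(); m=r.as_matrix()
    print('t',round(o['t'],2),'p',p.round(4),'F',np.round(o['contact_force'],1),'gap',round(o['finger_gap'],3),'yaw',round(np.degrees(np.arctan2(m[1,0],m[0,0])),2),'tooly',m[:,1].round(3))
    if yaw is not None:
        y=np.deg2rad(yaw); R2=np.array([[np.cos(y),0,-np.sin(y)],[np.sin(y),0,np.cos(y)],[0,-1,0]])
        v=R.from_matrix(m.T@R2).as_rotvec(); n=int(np.ceil(np.linalg.norm(v)/.11)); print('turn rows',n,(v/n/.5).round(4)); m=R2
    if target is not None:
        d=m.T@(np.array(target)-p); n=max(1,int(np.ceil(np.linalg.norm(d)/step))); print('shift rows',n,(d/n/.4).round(4))
E
python3 - <<'E'
from h import *
go((.60,.2,.236))
cs=cap('side')
W=[((-.1,-.06,0),(-.1,-.05,0)),((-.1,.05,0),(-.1,.06,0)),((-.1,-.06,0),(-.1,-.06,.05)),((-.1,.06,0),(-.1,.06,.05)),((-.1,-.05,.013),(-.1,.05,.013)),((-.1,-.06,0),(.1,-.06,0)),((-.1,.06,0),(.1,.06,0)),((-.1,-.06,.056),(-.1,.06,.056))]
r,f=fit([cs],(.512,-.17,np.deg2rad(-84)),0,W); print(r[:2].round(4),np.rad2deg(r[2]).round(2),f)
E
```

```text
t 1.5 p [0.2955 0.6621 0.2356] F [ 0.4 -0.5 -0.3] gap 0.995 yaw -24.05 tooly [ 0. -0. -1.]
shift rows 17 [ 0.0686 -0.0001 -0.0438]
[ 0.5052 -0.171 ] -84.81 -0.7683952450752258
```

```bash
python3 -m handwheel '[{"linear":[0.069,0,-0.044],"angular":[0,0,0],"hand":0.6},{"linear":[0.069,0,-0.044],"angular":[0,0,0],"hand":0.6},{"linear":[0.069,0,-0.044],"angular":[0,0,0],"hand":0.6},{"linear":[0.069,0,-0.044],"angular":[0,0,0],"hand":0.6},{"linear":[0.069,0,-0.044],"angular":[0,0,0],"hand":0.6},{"linear":[0.069,0,-0.044],"angular":[0,0,0],"hand":0.6},{"linear":[0.069,0,-0.044],"angular":[0,0,0],"hand":0.6},{"linear":[0.069,0,-0.044],"angular":[0,0,0],"hand":0.6},{"linear":[0.069,0,-0.044],"angular":[0,0,0],"hand":0.6},{"linear":[0.069,0,-0.044],"angular":[0,0,0],"hand":0.6},{"linear":[0.069,0,-0.044],"angular":[0,0,0],"hand":0.6},{"linear":[0.069,0,-0.044],"angular":[0,0,0],"hand":0.6},{"linear":[0.069,0,-0.044],"angular":[0,0,0],"hand":0.6},{"linear":[0.069,0,-0.044],"angular":[0,0,0],"hand":0.6},{"linear":[0.069,0,-0.044],"angular":[0,0,0],"hand":0.6},{"linear":[0.069,0,-0.044],"angular":[0,0,0],"hand":0.6},{"linear":[0.069,0,-0.044],"angular":[0,0,0],"hand":0.6}]'
python3 -c "
from h import *
go((.522,-.325,.236),-84.4)"
```

```text
t: 2.97
tool_pos: [0.6028, 0.1962, 0.2358]
orientation: [0.692, -0.692, 0.147, -0.147]
contact_force: [0.3, 0.1, 0.1]
finger_gap: 0.602
t 2.97 p [0.6028 0.1962 0.2358] F [0.3 0.1 0.1] gap 0.602 yaw -24.05 tooly [ 0.  0. -1.]
turn rows 10 [-1.000e-04  2.107e-01  0.000e+00]
shift rows 16 [ 0.0798 -0.     -0.0205]
```

```bash
python3 -m handwheel '[{"linear":[0,0,0],"angular":[0,0.2107,0],"hand":0.6},{"linear":[0,0,0],"angular":[0,0.2107,0],"hand":0.6},{"linear":[0,0,0],"angular":[0,0.2107,0],"hand":0.6},{"linear":[0,0,0],"angular":[0,0.2107,0],"hand":0.6},{"linear":[0,0,0],"angular":[0,0.2107,0],"hand":0.6},{"linear":[0,0,0],"angular":[0,0.2107,0],"hand":0.6},{"linear":[0,0,0],"angular":[0,0.2107,0],"hand":0.6},{"linear":[0,0,0],"angular":[0,0.2107,0],"hand":0.6},{"linear":[0,0,0],"angular":[0,0.2107,0],"hand":0.6},{"linear":[0,0,0],"angular":[0,0.2107,0],"hand":0.6}]'
python3 -m handwheel '[{"linear":[0.08,0,-0.0205],"angular":[0,0,0],"hand":0.6},{"linear":[0.08,0,-0.0205],"angular":[0,0,0],"hand":0.6},{"linear":[0.08,0,-0.0205],"angular":[0,0,0],"hand":0.6},{"linear":[0.08,0,-0.0205],"angular":[0,0,0],"hand":0.6},{"linear":[0.08,0,-0.0205],"angular":[0,0,0],"hand":0.6},{"linear":[0.08,0,-0.0205],"angular":[0,0,0],"hand":0.6},{"linear":[0.08,0,-0.0205],"angular":[0,0,0],"hand":0.6},{"linear":[0.08,0,-0.0205],"angular":[0,0,0],"hand":0.6},{"linear":[0.08,0,-0.0205],"angular":[0,0,0],"hand":0.6},{"linear":[0.08,0,-0.0205],"angular":[0,0,0],"hand":0.6},{"linear":[0.08,0,-0.0205],"angular":[0,0,0],"hand":0.6},{"linear":[0.08,0,-0.0205],"angular":[0,0,0],"hand":0.6},{"linear":[0.08,0,-0.0205],"angular":[0,0,0],"hand":0.6},{"linear":[0.08,0,-0.0205],"angular":[0,0,0],"hand":0.6},{"linear":[0.08,0,-0.0205],"angular":[0,0,0],"hand":0.6},{"linear":[0.08,0,-0.0205],"angular":[0,0,0],"hand":0.6}]'
python3 -c "
from h import *
go((.522,-.325,.100),-84.4)"
```

```text
t: 3.8
tool_pos: [0.6021, 0.1977, 0.2358]
orientation: [0.523, -0.522, 0.476, -0.476]
contact_force: [0.9, -0.2, 0.4]
finger_gap: 0.598
t: 5.13
tool_pos: [0.5209, -0.3263, 0.2358]
orientation: [0.524, -0.524, 0.475, -0.475]
contact_force: [0.7, 0.0, -1.0]
finger_gap: 0.597
t 5.13 p [ 0.5209 -0.3263  0.2358] F [ 0.7  0.  -1. ] gap 0.597 yaw -84.41 tooly [ 0. -0. -1.]
turn rows 1 [-0.0009 -0.0002  0.0002]
shift rows 4 [-0.0008  0.0849  0.0007]
```

```bash
python3 -m handwheel '[{"linear":[0,0.085,0],"angular":[0,0,0],"hand":0.6},{"linear":[0,0.085,0],"angular":[0,0,0],"hand":0.6},{"linear":[0,0.085,0],"angular":[0,0,0],"hand":0.6},{"linear":[0,0.085,0],"angular":[0,0,0],"hand":0.6},{"linear":[-0.02,0,0],"angular":[0,0,0],"hand":0.6},{"linear":[-0.02,0,0],"angular":[0,0,0],"hand":0.6},{"linear":[-0.02,0,0],"angular":[0,0,0],"hand":0.6},{"linear":[-0.02,0,0],"angular":[0,0,0],"hand":0.6},{"linear":[-0.01,0,0],"angular":[0,0,0],"hand":0.6},{"linear":[-0.01,0,0],"angular":[0,0,0],"hand":0.6},{"linear":[-0.01,0,0],"angular":[0,0,0],"hand":0.6},{"linear":[-0.01,0,0],"angular":[0,0,0],"hand":0.6}]'
python3 -m handwheel '[{"linear":[-0.01,0,0],"angular":[0,0,0],"hand":0.6},{"linear":[-0.01,0,0],"angular":[0,0,0],"hand":0.6},{"linear":[-0.01,0,0],"angular":[0,0,0],"hand":0.6},{"linear":[-0.01,0,0],"angular":[0,0,0],"hand":0.6},{"linear":[-0.01,0,0],"angular":[0,0,0],"hand":0.6},{"linear":[-0.01,0,0],"angular":[0,0,0],"hand":0.6},{"linear":[-0.01,0,0],"angular":[0,0,0],"hand":0.6}]'
```

```text
t: 6.13
tool_pos: [0.5174, -0.2777, 0.1008]
orientation: [0.524, -0.523, 0.474, -0.476]
contact_force: [0.6, -4.5, 2.8]
finger_gap: 0.598
t: 6.72
tool_pos: [0.5138, -0.2487, 0.0995]
orientation: [-0.524, 0.524, -0.475, 0.475]
contact_force: [-0.0, -4.2, 1.8]
finger_gap: 0.599
```

```bash
python3 -m handwheel '[{"linear":[-0.006,0,0],"angular":[0,0,0],"hand":0.6},{"linear":[-0.006,0,0],"angular":[0,0,0],"hand":0.6},{"linear":[-0.006,0,0],"angular":[0,0,0],"hand":0.6},{"linear":[-0.006,0,0],"angular":[0,0,0],"hand":0.6},{"linear":[-0.006,0,0],"angular":[0,0,0],"hand":0.6}]'
python3 -m handwheel '[{"linear":[-0.005,0,0],"angular":[0,0,0],"hand":0.6},{"linear":[-0.005,0,0],"angular":[0,0,0],"hand":0.6}]'
```

```text
t: 7.13
tool_pos: [0.5126, -0.2368, 0.0995]
orientation: [-0.524, 0.524, -0.475, 0.475]
contact_force: [-0.9, -2.9, 0.9]
finger_gap: 0.602
t: 7.3
tool_pos: [0.5122, -0.2328, 0.0995]
orientation: [-0.524, 0.524, -0.475, 0.475]
contact_force: [0.8, -2.5, 1.0]
finger_gap: 0.599
```

```bash
python3 -m handwheel '[{"linear":[-0.004,0,0],"angular":[0,0,0],"hand":0.6},{"linear":[-0.004,0,0],"angular":[0,0,0],"hand":0.6}]'
```

```text
t: 7.47
tool_pos: [0.5119, -0.2296, 0.0995]
orientation: [-0.524, 0.524, -0.475, 0.475]
contact_force: [0.1, -2.1, -0.3]
finger_gap: 0.599
```

Close to the predicted stop (−0.2285); continuing in small steps until the force rises.

```bash
for i in 1 2 3; do :; done; python3 -m handwheel '[{"linear":[-0.004,0,0],"angular":[0,0,0],"hand":0.6},{"linear":[-0.003,0,0],"angular":[0,0,0],"hand":0.6}]'
python3 -m handwheel '[{"linear":[-0.003,0,0],"angular":[0,0,0],"hand":0.6},{"linear":[-0.003,0,0],"angular":[0,0,0],"hand":0.6}]'
```

```text
t: 7.63
tool_pos: [0.5117, -0.2281, 0.0997]
orientation: [-0.523, 0.524, -0.475, 0.476]
contact_force: [-0.2, -8.8, 0.9]
finger_gap: 0.6
t: 7.8
tool_pos: [0.5117, -0.2279, 0.1002]
orientation: [-0.523, 0.524, -0.474, 0.477]
contact_force: [-1.8, -16.1, 2.3]
finger_gap: 0.6
```

```bash
python3 -m handwheel '[{"linear":[0.006,0,0],"angular":[0,0,0],"hand":0.6},{"linear":[0.02,0,0],"angular":[0,0,0],"hand":0.6},{"linear":[0.04,0,0],"angular":[0,0,0],"hand":0.6},{"linear":[0,-0.085,0],"angular":[0,0,0],"hand":0.6},{"linear":[0,-0.085,0],"angular":[0,0,0],"hand":0.6},{"linear":[0,-0.085,0],"angular":[0,0,0],"hand":0.6},{"linear":[0,-0.085,0],"angular":[0,0,0],"hand":0.6}]'
python3 - <<'E'
from h import *
ct,cs=cap('top'),cap('side')
for cc in ([ct,cs],[cs]):
    r,f=fit(cc,(.501,-.121,np.deg2rad(95.2)),.056); print(r[:2].round(4),np.rad2deg(r[2]).round(2),f)
r,f=fit([ct,cs],(.5607,.1777,np.deg2rad(-33.8)),0); print(r[:2].round(4),np.rad2deg(r[2]).round(2),f)
go((.5607,.1777,.236),-33.8)
E
```

```text
t: 8.38
tool_pos: [0.5135, -0.2507, 0.2368]
orientation: [-0.524, 0.524, -0.476, 0.474]
contact_force: [0.8, 0.4, -0.6]
finger_gap: 0.604
[ 0.5022 -0.1204] 95.4 -0.8438105583190918
[ 0.5023 -0.1203] 95.47 -0.48121583461761475
[0.5607 0.1777] -33.81 -1.1075546741485596
t 8.48 p [ 0.5159 -0.252   0.2404] F [ 1.3 -0.3 -0.5] gap 0.599 yaw -84.41 tooly [ 0.007 -0.002 -1.   ]
turn rows 9 [-0.0012 -0.1963  0.0011]
shift rows 13 [-0.0388  0.0008  0.0735]
```

```bash
python3 -m handwheel '[{"linear":[0,0,0],"angular":[0,-0.196,0],"hand":0.5},{"linear":[0,0,0],"angular":[0,-0.196,0],"hand":0.5},{"linear":[0,0,0],"angular":[0,-0.196,0],"hand":0.5},{"linear":[0,0,0],"angular":[0,-0.196,0],"hand":0.5},{"linear":[0,0,0],"angular":[0,-0.196,0],"hand":0.5},{"linear":[0,0,0],"angular":[0,-0.196,0],"hand":0.5},{"linear":[0,0,0],"angular":[0,-0.196,0],"hand":0.5},{"linear":[0,0,0],"angular":[0,-0.196,0],"hand":0.5},{"linear":[0,0,0],"angular":[0,-0.196,0],"hand":0.5}]'
python3 -m handwheel '[{"linear":[-0.039,0,0.0735],"angular":[0,0,0],"hand":0.5},{"linear":[-0.039,0,0.0735],"angular":[0,0,0],"hand":0.5},{"linear":[-0.039,0,0.0735],"angular":[0,0,0],"hand":0.5},{"linear":[-0.039,0,0.0735],"angular":[0,0,0],"hand":0.5},{"linear":[-0.039,0,0.0735],"angular":[0,0,0],"hand":0.5},{"linear":[-0.039,0,0.0735],"angular":[0,0,0],"hand":0.5},{"linear":[-0.039,0,0.0735],"angular":[0,0,0],"hand":0.5},{"linear":[-0.039,0,0.0735],"angular":[0,0,0],"hand":0.5},{"linear":[-0.039,0,0.0735],"angular":[0,0,0],"hand":0.5},{"linear":[-0.039,0,0.0735],"angular":[0,0,0],"hand":0.5},{"linear":[-0.039,0,0.0735],"angular":[0,0,0],"hand":0.5},{"linear":[-0.039,0,0.0735],"angular":[0,0,0],"hand":0.5},{"linear":[-0.039,0,0.0735],"angular":[0,0,0],"hand":0.5},{"linear":[0,0,0],"angular":[0,0,0],"hand":0.5}]'
python3 -c "
from h import *
go((.5607,.1777,.08),-33.8)"
```

```text
t: 9.23
tool_pos: [0.5136, -0.2505, 0.2347]
orientation: [0.677, -0.677, 0.205, -0.203]
contact_force: [0.3, -0.5, -1.3]
finger_gap: 0.499
t: 10.4
tool_pos: [0.558, 0.1874, 0.2345]
orientation: [0.678, -0.676, 0.204, -0.202]
contact_force: [0.2, 0.5, 0.9]
finger_gap: 0.501
t 10.4 p [0.558  0.1874 0.2345] F [0.2 0.5 0.9] gap 0.501 yaw -33.39 tooly [-0.002  0.004 -1.   ]
turn rows 1 [-0.0042  0.0144 -0.0065]
shift rows 5 [ 0.0038  0.0773 -0.0033]
```

```bash
python3 -m handwheel '[{"linear":[0,0,0],"angular":[-0.004,0.014,-0.006],"hand":0.5},{"linear":[0.004,0.077,-0.0035],"angular":[0,0,0],"hand":0.5},{"linear":[0.004,0.077,-0.0035],"angular":[0,0,0],"hand":0.5},{"linear":[0.004,0.077,-0.0035],"angular":[0,0,0],"hand":0.5},{"linear":[0.004,0.077,-0.0035],"angular":[0,0,0],"hand":0.5},{"linear":[0.004,0.077,-0.0035],"angular":[0,0,0],"hand":0.5},{"linear":[0,0,0],"angular":[0,0,0],"hand":0.5}]'
python3 -c "
from h import *
go((.5607,.1777,.045),-33.8,.015)
c=cap('top');s=cap('side')
im=np.hstack([cv2.resize(c['pixels'][220:340,150:270],None,fx=3.3,fy=3.3),cv2.resize(s['pixels'][310:450,240:380],(396,396))])
cv2.imwrite('pics/pre.png',im[:,:,::-1])"
```

```text
t: 10.98
tool_pos: [0.5586, 0.1655, 0.0765]
orientation: [-0.672, 0.679, -0.211, 0.208]
contact_force: [-1.3, 0.5, 0.1]
finger_gap: 0.498
t 10.98 p [0.5586 0.1655 0.0765] F [-1.3  0.5  0.1] gap 0.498 yaw -34.4 tooly [-0.007 -0.007 -1.   ]
turn rows 1 [ 0.0195 -0.0208 -0.0032]
shift rows 3 [-0.0042  0.0263  0.0094]
```

View pics/pre.png

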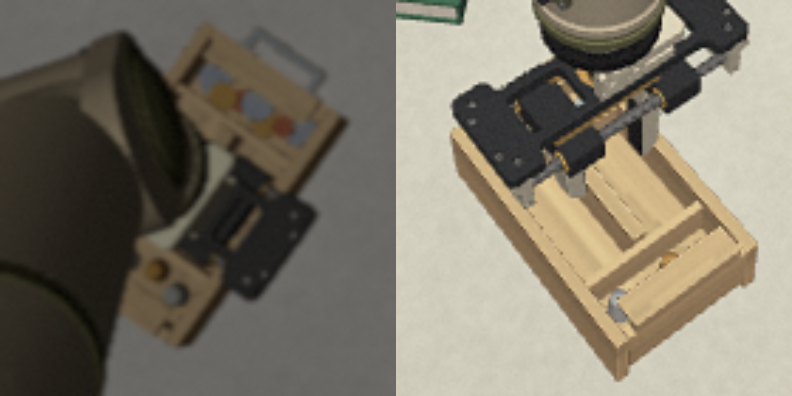

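The fingers straddle the partition but the arm reading was still settling. I'll let it rest for two rows and re-read.

```bash
python3 -m handwheel '[{"linear":[0,0,0],"angular":[0,0,0],"hand":0.5},{"linear":[0,0,0],"angular":[0,0,0],"hand":0.5},{"linear":[0,0,0],"angular":[0,0,0],"hand":0.5}]'
python3 -c "
from h import *
go((.5607,.1777,.045),-33.8,.015)"
```

```text
t: 11.33
tool_pos: [0.5625, 0.1687, 0.0835]
orientation: [-0.675, 0.676, -0.207, 0.21]
contact_force: [-0.3, 0.1, 0.4]
finger_gap: 0.499
t 11.33 p [0.5625 0.1687 0.0835] F [-0.3  0.1  0.4] gap 0.499 yaw -34.28 tooly [ 0.004 -0.002 -1.   ]
turn rows 1 [-0.0006 -0.0169  0.0092]
shift rows 3 [-0.0054  0.0321  0.0054]
```

```bash
python3 -m handwheel '[{"linear":[-0.016,0,0.016],"angular":[0,-0.017,0.008],"hand":0.5},{"linear":[0,0,0],"angular":[0,0,0],"hand":0.5},{"linear":[0,0.03,0],"angular":[0,0,0],"hand":0.5},{"linear":[0,0.03,0],"angular":[0,0,0],"hand":0.5},{"linear":[0,0.03,0],"angular":[0,0,0],"hand":0.5},{"linear":[0,0,0],"angular":[0,0,0],"hand":0.5},{"linear":[0,0,0],"angular":[0,0,0],"hand":0.5},{"linear":[0,0,0],"angular":[0,0,0],"hand":0.5}]'
python3 -c "
from h import *
go((.5607,.1777,.045),-33.8,.015)"
```

```text
t: 12.0
tool_pos: [0.5597, 0.1771, 0.0451]
orientation: [-0.676, 0.677, -0.206, 0.205]
contact_force: [0.4, -0.7, -0.1]
finger_gap: 0.503
t 12.0 p [0.5597 0.1771 0.0451] F [ 0.4 -0.7 -0.1] gap 0.503 yaw -33.8 tooly [-0.003 -0.002 -1.   ]
turn rows 1 [ 0.0058 -0.     -0.0029]
shift rows 1 [0.0012 0.0003 0.0027]
```

```bash
python3 -m handwheel '[{"linear":[0,0,0],"angular":[0,0,0],"hand":0},{"linear":[0,0,0],"angular":[0,0,0],"hand":0},{"linear":[0,0,0],"angular":[0,0,0],"hand":0},{"linear":[0,0,0],"angular":[0,0,0],"hand":0},{"linear":[0,0,0],"angular":[0,0,0],"hand":0},{"linear":[0,0,0],"angular":[0,0,0],"hand":0}]' 45
python3 -c "
from h import *
go((.5607,.1777,.045),-33.8,.015)"
```

```text
t: 12.5
tool_pos: [0.5603, 0.1776, 0.0459]
orientation: [-0.676, 0.677, -0.206, 0.205]
contact_force: [-0.4, 0.3, 1.9]
finger_gap: 0.123
t 12.5 p [0.5603 0.1776 0.0459] F [-0.4  0.3  1.9] gap 0.123 yaw -33.79 tooly [-0.001 -0.001 -1.   ]
turn rows 1 [ 0.002   0.0005 -0.0009]
shift rows 1 [0.0008 0.0022 0.0007]
```

```bash
python3 -m handwheel '[{"linear":[0,-0.02,0],"angular":[0,0,0],"hand":0},{"linear":[0,-0.05,0],"angular":[0,0,0],"hand":0},{"linear":[0,-0.07,0],"angular":[0,0,0],"hand":0},{"linear":[0,-0.07,0],"angular":[0,0,0],"hand":0},{"linear":[0,-0.07,0],"angular":[0,0,0],"hand":0},{"linear":[0,-0.07,0],"angular":[0,0,0],"hand":0},{"linear":[0,-0.07,0],"angular":[0,0,0],"hand":0},{"linear":[0,-0.06,0],"angular":[0,0,0],"hand":0},{"linear":[0,-0.02,0],"angular":[0,0,0],"hand":0},{"linear":[0,0,0],"angular":[0,0,0],"hand":0}]'
python3 -c "
from h import *
go((.502,-.1204,.245),-84.6,.03)
cap('side','lift.png')"
```

```text
t: 13.33
tool_pos: [0.5608, 0.1776, 0.2476]
orientation: [0.677, -0.676, 0.205, -0.206]
contact_force: [0.2, -0.5, -4.7]
finger_gap: 0.123
t 13.33 p [0.5608 0.1776 0.2476] F [ 0.2 -0.5 -4.7] gap 0.123 yaw -33.8 tooly [ 0.001  0.    -1.   ]
turn rows 9 [-2.00e-04  1.97e-01  1.00e-04]
shift rows 11 [ 0.0662  0.0006 -0.0197]
```

View pics/lift.png

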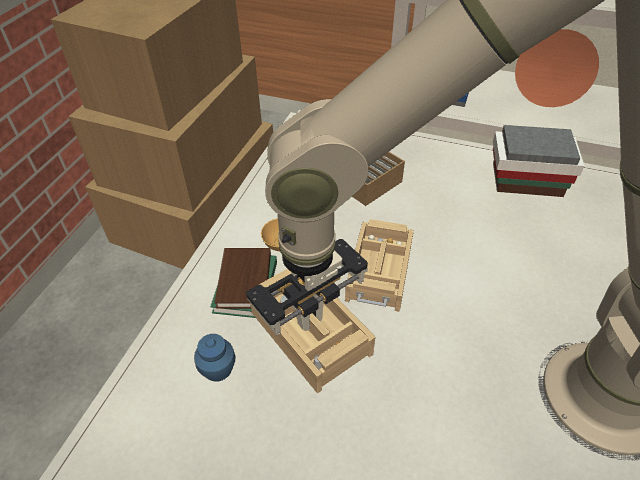

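The tray is held level at (315,330), and the mid tray sits forward at (380,265). Turn and carry next.

```bash
python3 -m handwheel '[{"linear":[0,0,0],"angular":[0,0.08,0],"hand":0},{"linear":[0,0,0],"angular":[0,0.15,0],"hand":0},{"linear":[0,0,0],"angular":[0,0.16,0],"hand":0},{"linear":[0,0,0],"angular":[0,0.16,0],"hand":0},{"linear":[0,0,0],"angular":[0,0.16,0],"hand":0},{"linear":[0,0,0],"angular":[0,0.16,0],"hand":0},{"linear":[0,0,0],"angular":[0,0.16,0],"hand":0},{"linear":[0,0,0],"angular":[0,0.16,0],"hand":0},{"linear":[0,0,0],"angular":[0,0.16,0],"hand":0},{"linear":[0,0,0],"angular":[0,0.16,0],"hand":0},{"linear":[0,0,0],"angular":[0,0.16,0],"hand":0},{"linear":[0,0,0],"angular":[0,0.1,0],"hand":0}]'
python3 -m handwheel '[{"linear":[0.03,0,-0.009],"angular":[0,0,0],"hand":0},{"linear":[0.05,0,-0.015],"angular":[0,0,0],"hand":0},{"linear":[0.055,0,-0.0165],"angular":[0,0,0],"hand":0},{"linear":[0.055,0,-0.0165],"angular":[0,0,0],"hand":0},{"linear":[0.055,0,-0.0165],"angular":[0,0,0],"hand":0},{"linear":[0.055,0,-0.0165],"angular":[0,0,0],"hand":0},{"linear":[0.055,0,-0.0165],"angular":[0,0,0],"hand":0},{"linear":[0.055,0,-0.0165],"angular":[0,0,0],"hand":0},{"linear":[0.055,0,-0.0165],"angular":[0,0,0],"hand":0},{"linear":[0.055,0,-0.0165],"angular":[0,0,0],"hand":0},{"linear":[0.055,0,-0.0165],"angular":[0,0,0],"hand":0},{"linear":[0.055,0,-0.0165],"angular":[0,0,0],"hand":0},{"linear":[0.055,0,-0.0165],"angular":[0,0,0],"hand":0},{"linear":[0.03,0,-0.009],"angular":[0,0,0],"hand":0},{"linear":[0.01,0,-0.003],"angular":[0,0,0],"hand":0},{"linear":[0,0,0],"angular":[0,0,0],"hand":0},{"linear":[0,0,0],"angular":[0,0,0],"hand":0},{"linear":[0,0,0],"angular":[0,0,0],"hand":0}]'
python3 - <<'E'
from h import *
go((.502,-.1204,.182),-84.6,.03)
ct,cs=cap('top'),cap('side')
p,r,o=tool(); z=p[2]-.0459
f_,f=fit([cs],(p[0],p[1],np.deg2rad(-84.6)),z); print('held',f_[:2].round(4),np.rad2deg(f_[2]),f)
im=cv2.resize(cs['pixels'][110:330,280:500,::-1],None,fx=2.5,fy=2.5); draw(im,cs,f_,z,(0,255,0),2.5,np.array([280,110])); cv2.imwrite('pics/held.png',im)
E
```

```text
t: 14.38
tool_pos: [0.559, 0.1771, 0.2431]
orientation: [-0.52, 0.525, -0.477, 0.476]
contact_force: [-0.7, -0.4, -5.1]
finger_gap: 0.126
t: 15.88
tool_pos: [0.5014, -0.1184, 0.2456]
orientation: [-0.523, 0.525, -0.476, 0.474]
contact_force: [-0.2, 0.6, -3.3]
finger_gap: 0.125
t 15.88 p [ 0.5014 -0.1184  0.2456] F [-0.2  0.6 -3.3] gap 0.125 yaw -84.4 tooly [-0.003 -0.001 -1.   ]
turn rows 1 [0.0056 0.0071 0.0009]
shift rows 3 [0.0017 0.053  0.0003]
held [ 0.4996 -0.118 ] -84.69442836748173 -0.6781925559043884
```

View pics/held.png

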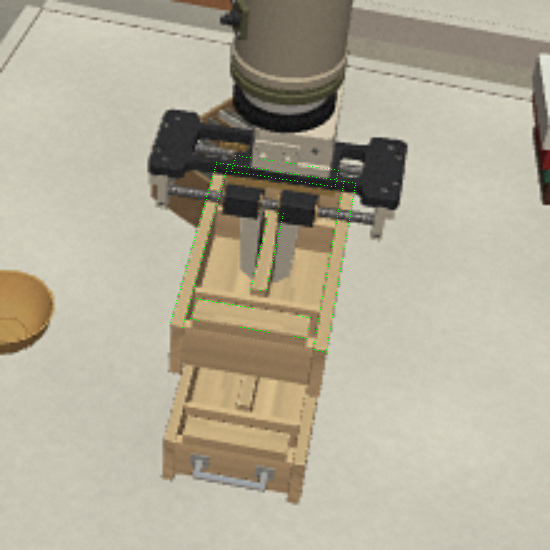

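The held tray's wireframe matches, with its plain end towards the camera and opposite to mid's pull. Lowering.

```bash
python3 -m handwheel '[{"linear":[0.005,0.02,0.001],"angular":[0,0.007,0],"hand":0},{"linear":[0,0.04,0],"angular":[0,0,0],"hand":0},{"linear":[0,0.04,0],"angular":[0,0,0],"hand":0},{"linear":[0,0.04,0],"angular":[0,0,0],"hand":0},{"linear":[0,0.03,0],"angular":[0,0,0],"hand":0},{"linear":[0,0.018,0],"angular":[0,0,0],"hand":0},{"linear":[0,0.006,0],"angular":[0,0,0],"hand":0},{"linear":[0,0,0],"angular":[0,0,0],"hand":0},{"linear":[0,0,0],"angular":[0,0,0],"hand":0},{"linear":[0,0,0],"angular":[0,0,0],"hand":0}]'
python3 -c "
from h import *
go((.502,-.1204,.158),-84.6,.003)"
```

```text
t: 16.82
tool_pos: [0.5024, -0.1216, 0.1691]
orientation: [-0.522, 0.523, -0.476, 0.476]
contact_force: [0.7, 0.3, -4.4]
finger_gap: 0.126
t 16.82 p [ 0.5024 -0.1216  0.1691] F [ 0.7  0.3 -4.4] gap 0.126 yaw -84.7 tooly [-0.001 -0.001 -1.   ]
turn rows 1 [ 0.0016 -0.0034  0.0024]
shift rows 4 [-0.0008  0.0069 -0.0002]
```

```bash
python3 -m handwheel '[{"linear":[0,0.0055,0],"angular":[0,0,0],"hand":0},{"linear":[0,0.0055,0],"angular":[0,0,0],"hand":0},{"linear":[0,0.0055,0],"angular":[0,0,0],"hand":0},{"linear":[0,0.005,0],"angular":[0,0,0],"hand":0},{"linear":[0,0,0],"angular":[0,0,0],"hand":0}]'
python3 -m handwheel '[{"linear":[0,0.0025,0],"angular":[0,0,0],"hand":0},{"linear":[0,0.0025,0],"angular":[0,0,0],"hand":0},{"linear":[0,0,0],"angular":[0,0,0],"hand":0}]'
```

```text
t: 17.23
tool_pos: [0.5017, -0.1215, 0.1595]
orientation: [-0.522, 0.523, -0.477, 0.476]
contact_force: [-0.1, -0.0, -5.2]
finger_gap: 0.127
t: 17.48
tool_pos: [0.502, -0.1216, 0.1579]
orientation: [-0.522, 0.523, -0.477, 0.476]
contact_force: [-0.3, 0.1, -3.5]
finger_gap: 0.128
```

```bash
python3 -m handwheel '[{"linear":[0,0.0025,0],"angular":[0,0,0],"hand":0},{"linear":[0,0.0015,0],"angular":[0,0,0],"hand":0},{"linear":[0,0,0],"angular":[0,0,0],"hand":0}]'
```

```text
t: 17.73
tool_pos: [0.502, -0.1216, 0.1578]
orientation: [-0.522, 0.523, -0.476, 0.476]
contact_force: [-5.9, 2.0, 19.5]
finger_gap: 0.128
```

Seated (contact at 0.158 as predicted). Relieve the push, release, back out.

```bash
python3 -m handwheel '[{"linear":[0,-0.004,0],"angular":[0,0,0],"hand":0},{"linear":[0,0,0],"angular":[0,0,0],"hand":0.15},{"linear":[0,0,0],"angular":[0,0,0],"hand":0.3},{"linear":[0,0,0],"angular":[0,0,0],"hand":0.45},{"linear":[0,0,0],"angular":[0,0,0],"hand":0.45},{"linear":[0,0,0],"angular":[0,0,0],"hand":0.45}]'
python3 -m handwheel '[{"linear":[0,-0.03,0],"angular":[0,0,0],"hand":0.45},{"linear":[0,-0.06,0],"angular":[0,0,0],"hand":0.45},{"linear":[0,-0.08,0],"angular":[0,0,0],"hand":0.6},{"linear":[0,-0.08,0],"angular":[0,0,0],"hand":0.6},{"linear":[-0.06,0,0],"angular":[0,0,0],"hand":0.6},{"linear":[-0.08,0,0],"angular":[0,0,0],"hand":0.6},{"linear":[-0.08,0,0],"angular":[0,0,0],"hand":0.6},{"linear":[-0.08,0,0],"angular":[0,0,0],"hand":0.6},{"linear":[-0.06,0,0],"angular":[0,0,0],"hand":0.6},{"linear":[0,0,0],"angular":[0,0,0],"hand":0.6}]'
python3 - <<'E'
from h import *
ct,cs=cap('top'),cap('side')
for cc in ([ct,cs],[ct],[cs]):
    r,f=fit(cc,(.502,-.1216,np.deg2rad(-84.6)),.112); print('top',r[:2].round(4),np.rad2deg(r[2]),f)
go((.492,.012,.157),-84.6,.03)
im=cv2.resize(cs['pixels'][150:330,300:480,::-1],None,fx=3,fy=3); cv2.imwrite('pics/set.png',im)
E
```

```text
t: 18.23
tool_pos: [0.5019, -0.1215, 0.1578]
orientation: [-0.522, 0.523, -0.477, 0.476]
contact_force: [0.4, 0.4, 0.5]
finger_gap: 0.384
t: 19.07
tool_pos: [0.4884, 0.0269, 0.2575]
orientation: [-0.524, 0.525, -0.475, 0.474]
contact_force: [-0.2, 0.2, -1.0]
finger_gap: 0.602
top [ 0.4966 -0.1235] -86.69902248549022 -0.9141806960105896
top [ 0.5043 -0.1226] -84.87485822867143 -0.3341909348964691
top [ 0.4964 -0.1237] -86.04621873141213 -0.6553546190261841
t 19.17 p [0.4887 0.0227 0.2577] F [-0.1 -1.2  0.2] gap 0.6 yaw -84.57 tooly [-0.002 -0.001 -1.   ]
turn rows 1 [0.0043 0.0011 0.0021]
shift rows 4 [0.0068 0.0629 0.0014]
```

View pics/set.png

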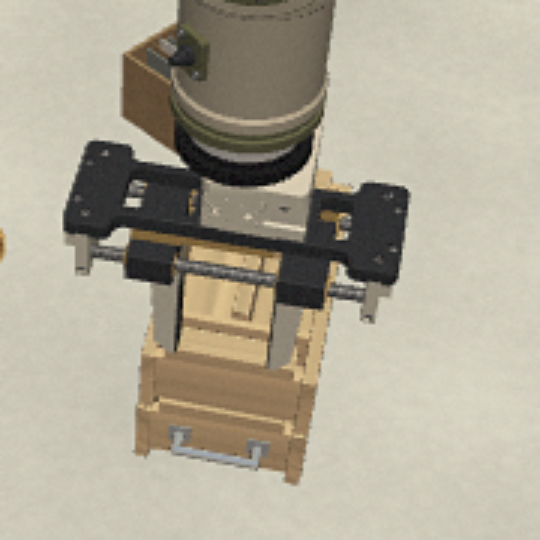

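Top tray rests level on mid, fingers clear. (The fit is spoiled by the gripper in view; I'll use the release pose.) Descend behind the plain end, then push. By geometry the home TCP is mid-stop TCP + 165 mm, so y ≈ −0.064.

```bash
python3 -m handwheel '[{"linear":[0,0.063,0],"angular":[0.004,0,0.002],"hand":0.6},{"linear":[0,0.063,0],"angular":[0,0,0],"hand":0.6},{"linear":[0,0.063,0],"angular":[0,0,0],"hand":0.6},{"linear":[0,0.063,0],"angular":[0,0,0],"hand":0.6},{"linear":[0.02,0,0],"angular":[0,0,0],"hand":0.6},{"linear":[0.02,0,0],"angular":[0,0,0],"hand":0.6},{"linear":[0.02,0,0],"angular":[0,0,0],"hand":0.6},{"linear":[0.01,0,0],"angular":[0,0,0],"hand":0.6},{"linear":[0,0,0],"angular":[0,0,0],"hand":0.6},{"linear":[0,0,0],"angular":[0,0,0],"hand":0.6}]'
python3 -m handwheel '[{"linear":[0.01,0,0],"angular":[0,0,0],"hand":0.6},{"linear":[0.01,0,0],"angular":[0,0,0],"hand":0.6},{"linear":[0.01,0,0],"angular":[0,0,0],"hand":0.6},{"linear":[0.01,0,0],"angular":[0,0,0],"hand":0.6},{"linear":[0,0,0],"angular":[0,0,0],"hand":0.6}]'
```

```text
t: 20.0
tool_pos: [0.4918, -0.0064, 0.158]
orientation: [0.523, -0.522, 0.476, -0.477]
contact_force: [-0.4, 0.6, -0.2]
finger_gap: 0.599
t: 20.42
tool_pos: [0.493, -0.0225, 0.1571]
orientation: [0.523, -0.522, 0.476, -0.477]
contact_force: [-0.6, -0.3, -0.2]
finger_gap: 0.596
```

```bash
python3 -m handwheel '[{"linear":[0.008,0,0],"angular":[0,0,0],"hand":0.6},{"linear":[0.008,0,0],"angular":[0,0,0],"hand":0.6},{"linear":[0.008,0,0],"angular":[0,0,0],"hand":0.6}]'
python3 - <<'E'
from h import *
go(None)
cs=cap('side')
im=cv2.resize(cs['pixels'][150:330,300:480,::-1],None,fx=3,fy=3); cv2.imwrite('pics/push.png',im)
E
```

```text
t: 20.67
tool_pos: [0.4937, -0.0314, 0.1569]
orientation: [0.523, -0.523, 0.476, -0.476]
contact_force: [0.2, 4.2, 3.1]
finger_gap: 0.6
t 20.67 p [ 0.4937 -0.0314  0.1569] F [0.2 4.2 3.1] gap 0.6 yaw -84.68 tooly [-0.  0. -1.]
```

View pics/push.png

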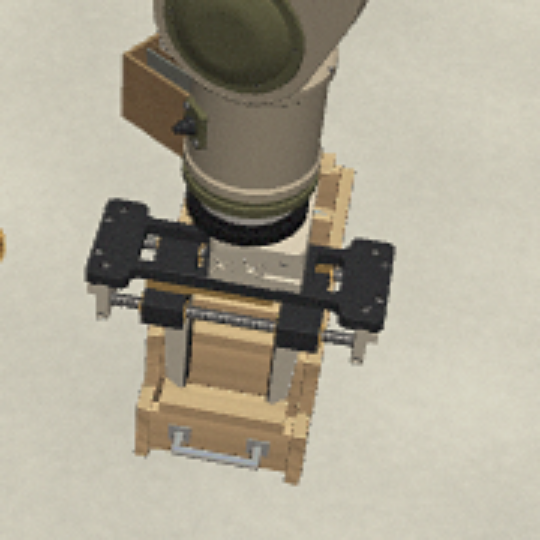

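Fingers push the plain end at (230,350); 4 N is sliding friction. Continuing.

```bash
python3 -m handwheel '[{"linear":[0.009,0,0],"angular":[0,0,0],"hand":0.6},{"linear":[0.009,0,0],"angular":[0,0,0],"hand":0.6},{"linear":[0.009,0,0],"angular":[0,0,0],"hand":0.6},{"linear":[0.009,0,0],"angular":[0,0,0],"hand":0.6},{"linear":[0.009,0,0],"angular":[0,0,0],"hand":0.6},{"linear":[0.009,0,0],"angular":[0,0,0],"hand":0.6}]'
python3 -m handwheel '[{"linear":[0.004,0,0],"angular":[0,0,0],"hand":0.6},{"linear":[0.004,0,0],"angular":[0,0,0],"hand":0.6},{"linear":[0.004,0,0],"angular":[0,0,0],"hand":0.6}]'
```

```text
t: 21.22
tool_pos: [0.4956, -0.0534, 0.1569]
orientation: [-0.523, 0.523, -0.476, 0.476]
contact_force: [-0.1, 2.5, 1.4]
finger_gap: 0.597
t: 21.47
tool_pos: [0.4961, -0.0579, 0.1569]
orientation: [-0.523, 0.523, -0.476, 0.476]
contact_force: [0.2, 2.8, 0.3]
finger_gap: 0.6
```

```bash
python3 -m handwheel '[{"linear":[0.003,0,0],"angular":[0,0,0],"hand":0.6},{"linear":[0.003,0,0],"angular":[0,0,0],"hand":0.6}]'
```

```text
t: 21.63
tool_pos: [0.4963, -0.0602, 0.1569]
orientation: [-0.523, 0.523, -0.476, 0.476]
contact_force: [0.3, 2.5, 0.2]
finger_gap: 0.599
```

```bash
python3 -m handwheel '[{"linear":[0.0025,0,0],"angular":[0,0,0],"hand":0.6}]'; python3 -m handwheel '[{"linear":[0.0025,0,0],"angular":[0,0,0],"hand":0.6}]';  python3 -m handwheel '[{"linear":[0.002,0,0],"angular":[0,0,0],"hand":0.6}]'
```

```text
t: 21.72
tool_pos: [0.4964, -0.0608, 0.1569]
orientation: [0.523, -0.523, 0.476, -0.476]
contact_force: [-1.1, 4.9, 1.2]
finger_gap: 0.602
t: 21.8
tool_pos: [0.4964, -0.0615, 0.1569]
orientation: [0.523, -0.523, 0.476, -0.476]
contact_force: [-1.3, 5.2, 0.5]
finger_gap: 0.6
t: 21.88
tool_pos: [0.4965, -0.0623, 0.1569]
orientation: [0.523, -0.523, 0.476, -0.476]
contact_force: [-1.3, 5.0, 0.7]
finger_gap: 0.6
```

Force doubled at y≈−0.0605 (2.5→5 N): that suggests the stop was met and mid may have been dragged 1–2 mm. I'll back off and compare mid's pull patch with the pre-stop picture at sub-pixel level.

```bash
python3 -m handwheel '[{"linear":[-0.01,0,0],"angular":[0,0,0],"hand":0.6},{"linear":[-0.04,0,0],"angular":[0,0,0],"hand":0.6},{"linear":[-0.08,0,0],"angular":[0,0,0],"hand":0.6},{"linear":[0,-0.08,0],"angular":[0,0,0],"hand":0.6},{"linear":[0,-0.08,0],"angular":[0,0,0],"hand":0.6},{"linear":[-0.08,-0.08,0],"angular":[0,0,0],"hand":0.6},{"linear":[-0.08,-0.08,0],"angular":[0,0,0],"hand":0.6},{"linear":[-0.09,0,0],"angular":[0,0,0],"hand":0.6},{"linear":[-0.09,0,0],"angular":[0,0,0],"hand":0.6},{"linear":[0,0,0],"angular":[0,0,0],"hand":0.6},{"linear":[0,0,0],"angular":[0,0,0],"hand":0.6}]'
python3 - <<'E'
from h import *
cs=cap('side','end_s.png'); ct=cap('top','end_t.png')
prev=cv2.resize(cv2.imread('pics/push.png'),(180,180),interpolation=cv2.INTER_AREA); s0=cv2.imread('pics/set.png'); s0=cv2.resize(s0,(180,180),interpolation=cv2.INTER_AREA)
now=cv2.resize(cv2.resize(cs['pixels'][150:330,300:480,::-1],None,fx=3,fy=3),(180,180),interpolation=cv2.INTER_AREA)
lift=cv2.imread('pics/lift.png')[150:330,300:480]
f=lambda i,y0,y1,x0,x1:cv2.cvtColor(i[y0:y1,x0:x1],cv2.COLOR_BGR2GRAY).astype(np.float32)
w=(136,166,44,104)
T=np.array(cs['camera_from_world'])
print('px per mm along u', (proj(cs,(.493,-.02,.09))-proj(cs,(.493-.0093,.0796,.09)))/100)
for n,a in (('push',prev),('set',s0)):
    M=np.eye(2,3,dtype=np.float32); cc,M=cv2.findTransformECC(f(a,*w),f(now,*w),M,cv2.MOTION_TRANSLATION); print(n,'shift px (now-then)',M[:,2],cc)
for nm,p,z in (('mid',(.502,-.1204,np.deg2rad(95.4)),.056),('top',(.507,-.171,np.deg2rad(-84.6)),.112)):
    r,e=fit([ct,cs] if nm=='top' else [cs],p,z,WIRE if nm=='top' else [((.1,-.06,.056),(.1,.06,.056)),((.1,-.06,0),(.1,-.06,.056)),((.1,.06,0),(.1,.06,.056)),((.1,-.06,.056),(.05,-.06,.056)),((.1,.06,.056),(.05,.06,.056)),((.1,-.05,.013),(.1,.05,.013))]); print(nm,r[:2].round(4),np.rad2deg(r[2]),e)
go(None)
im=cv2.resize(cs['pixels'][170:320,320:450,::-1],None,fx=4,fy=4,interpolation=cv2.INTER_CUBIC); cv2.imwrite('pics/endcrop.png',im)
E
```

```text
t: 22.8
tool_pos: [0.4795, 0.121, 0.2799]
orientation: [0.524, -0.523, 0.475, -0.475]
contact_force: [-0.0, -0.3, -0.0]
finger_gap: 0.599
px per mm along u [ 0.08610669 -0.38812541]
push shift px (now-then) [0.04375793 0.32930887] 0.8203779237185735
set shift px (now-then) [ 0.10140953 -0.10635327] 0.92181804569383
mid [ 0.4984 -0.1216] 95.48690845804309 -0.6503409743309021
top [ 0.5016 -0.1507] -83.9164720768257 -0.7135483026504517
t 22.9 p [0.4797 0.1184 0.2797] F [-0.3 -0.2 -0.5] gap 0.598 yaw -84.73 tooly [-0.    -0.001 -1.   ]
```

View pics/endcrop.png

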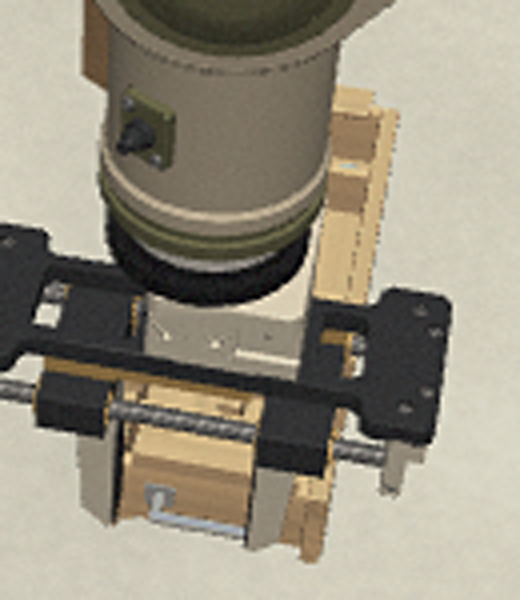

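The gripper still hides the stack; moving it out of view.

```bash
python3 -m handwheel '[{"linear":[-0.08,0,-0.01],"angular":[0,0,0],"hand":0.6},{"linear":[-0.09,0,-0.01],"angular":[0,0,0],"hand":0.6},{"linear":[-0.09,0,-0.01],"angular":[0,0,0],"hand":0.6},{"linear":[-0.09,0,-0.01],"angular":[0,0,0],"hand":0.6},{"linear":[-0.09,0,-0.01],"angular":[0,0,0],"hand":0.6},{"linear":[-0.09,0,-0.01],"angular":[0,0,0],"hand":0.6},{"linear":[-0.09,0,-0.01],"angular":[0,0,0],"hand":0.6},{"linear":[-0.09,0,-0.01],"angular":[0,0,0],"hand":0.6},{"linear":[-0.09,0,-0.01],"angular":[0,0,0],"hand":0.6},{"linear":[-0.09,0,-0.01],"angular":[0,0,0],"hand":0.6},{"linear":[-0.09,0,-0.01],"angular":[0,0,0],"hand":0.6},{"linear":[-0.09,0,-0.01],"angular":[0,0,0],"hand":0.6},{"linear":[-0.09,0,-0.01],"angular":[0,0,0],"hand":0.6},{"linear":[0,0,0],"angular":[0,0,0],"hand":0.6},{"linear":[0,0,0],"angular":[0,0,0],"hand":0.6}]'
cat > m.py <<'E'
from h import *
cs=cap('side','end_s2.png'); ct=cap('top')
prev=cv2.imread('pics/side1.png')
a=cv2.resize(cv2.imread('pics/set.png'),(180,180),interpolation=cv2.INTER_AREA)
g=lambda i:cv2.cvtColor(i,cv2.COLOR_BGR2GRAY)
now=cs['pixels'][150:330,300:480,::-1].copy(); nowb=cv2.resize(cv2.resize(now,None,fx=3,fy=3),(180,180),interpolation=cv2.INTER_AREA)
# mid pull patch: rows 136..166, cols 44..104 of the crop; low's end patch below for reference
for nm,(y0,y1,x0,x1) in (('mid pull',(139,158,54,94)),('mid end L',(128,160,42,58)),('mid end R',(136,166,90,106))):
    try:
        M=np.eye(2,3,dtype=np.float32); cc,M=cv2.findTransformECC(g(a)[y0:y1,x0:x1],g(nowb)[y0:y1,x0:x1],M,cv2.MOTION_TRANSLATION,(3,200,1e-6)); print(nm,'shift px now-set',M[:,2],cc)
    except Exception as e: print(nm,'fail')
l=projs(cs,np.array([[.502,-.12,.123]]))
WM=[((.1,-.06,.056),(.1,.06,.056)),((.1,-.06,0),(.1,-.06,.056)),((.1,.06,0),(.1,.06,.056)),((.1,-.06,.056),(.055,-.06,.056)),((.1,.06,.056),(.055,.06,.056)),((.1,-.05,.013),(.1,.05,.013)),((.1,-.044,.067),(.1,.044,.067)),((.078,-.044,.067),(.078,.044,.067))]
WT=box(-.1,.1,-.06,.06,.056)+box(-.1,.1,-.05,.05,.056)[::2]+box(-.047,.047,-.006,.006,.056)+box(-.1,-.078,-.044,.044,.067)+box(.078,.1,-.044,.044,.067)
rm,e=fit([cs],(.502,-.1204,np.deg2rad(95.4)),.056,WM); print('mid',rm[:2].round(4),np.rad2deg(rm[2]),e)
rt,e=fit([cs],(.507,-.171,np.deg2rad(-84.6)),.112); print('top s',rt[:2].round(4),np.rad2deg(rt[2]),e)
rt2,e=fit([ct,cs],(.507,-.171,np.deg2rad(-84.6)),.112); print('top b',rt2[:2].round(4),np.rad2deg(rt2[2]),e)
u=np.array([np.cos(rm[2]),np.sin(rm[2])]); print('top in mid frame x',(rt[:2]-rm[:2])@u,(rt2[:2]-rm[:2])@u)
im=cv2.resize(cs['pixels'][170:320,320:450,::-1],None,fx=4,fy=4,interpolation=cv2.INTER_CUBIC); o=np.array([320,170]); draw(im,cs,rt,.112,(0,255,0),4,o)
for q in projs(cs,wpts(rm,.056,WM)): cv2.circle(im,tuple(int(v) for v in (q-o+.5)*4),0,(0,0,255),-1)
cv2.imwrite('pics/endcrop2.png',im); go(None)
E
python3 m.py
```

```text
t: 24.15
tool_pos: [0.3854, 0.5769, 0.2786]
orientation: [-0.522, 0.523, -0.476, 0.476]
contact_force: [-0.3, -1.0, -0.3]
finger_gap: 0.602
mid pull shift px now-set [-0.03395598 -0.8078177 ] 0.9953601753372344
mid end L shift px now-set [ 0.01738285 -0.3385759 ] 0.9064963746328842
mid end R shift px now-set [ 0.1527742  -0.47316962] 0.8142657811415601
mid [ 0.5016 -0.1217] 95.85573046684225 -0.6906588673591614
top s [ 0.5049 -0.172 ] -84.86288691436953 -0.6480954885482788
top b [ 0.5049 -0.172 ] -84.73143839502089 -0.9951512813568115
top in mid frame x -0.05037237682430714 -0.05037315014760344
t 24.25 p [0.3868 0.5744 0.2794] F [ 0.3 -0.5 -0.1] gap 0.604 yaw -84.85 tooly [ 0.    -0.002 -1.   ]
```

View pics/endcrop2.png

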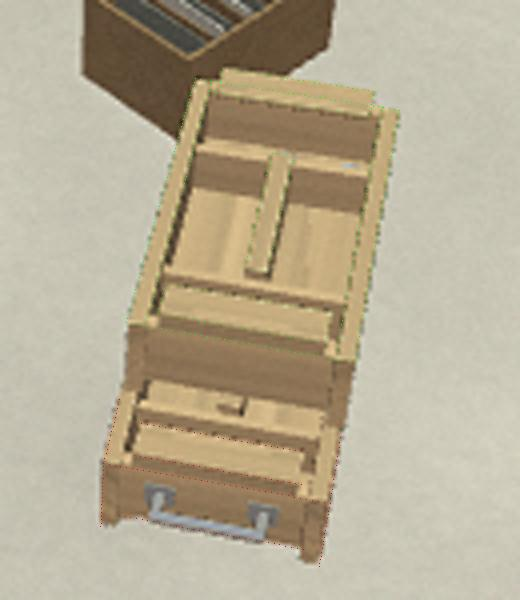

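Green and red wireframes fit both trays; top is home relative to mid (−50.4 mm). The pull patch shift of −0.8 px confirms that mid was dragged about 2 mm back from its stop. The fix is to put the fingers in mid's open pocket (28 mm gap between top's end and mid's lip) and push the lip outward to the stop. Top rides along.

```bash
python3 -c "
from h import *
go((.4954,-.058,.25),-84.5,.034)"
```

```text
t 24.25 p [0.3868 0.5744 0.2794] F [ 0.3 -0.5 -0.1] gap 0.604 yaw -84.85 tooly [ 0.    -0.002 -1.   ]
turn rows 1 [-0.0005 -0.0123  0.0036]
shift rows 19 [0.0842 0.0039 0.0062]
```

```bash
python3 -m handwheel '[{"linear":[0.05,0.004,0.006],"angular":[0,-0.012,0.002],"hand":0.45},{"linear":[0.084,0.004,0.006],"angular":[0,0,0],"hand":0.45},{"linear":[0.084,0.004,0.006],"angular":[0,0,0],"hand":0.45},{"linear":[0.084,0.004,0.006],"angular":[0,0,0],"hand":0.45},{"linear":[0.084,0.004,0.006],"angular":[0,0,0],"hand":0.45},{"linear":[0.084,0.004,0.006],"angular":[0,0,0],"hand":0.45},{"linear":[0.084,0.004,0.006],"angular":[0,0,0],"hand":0.45},{"linear":[0.084,0.004,0.006],"angular":[0,0,0],"hand":0.45},{"linear":[0.084,0.004,0.006],"angular":[0,0,0],"hand":0.45},{"linear":[0.084,0.004,0.006],"angular":[0,0,0],"hand":0.45},{"linear":[0.084,0.004,0.006],"angular":[0,0,0],"hand":0.45},{"linear":[0.084,0.004,0.006],"angular":[0,0,0],"hand":0.45},{"linear":[0.084,0.004,0.006],"angular":[0,0,0],"hand":0.45},{"linear":[0.084,0.004,0.006],"angular":[0,0,0],"hand":0.45},{"linear":[0.084,0.004,0.006],"angular":[0,0,0],"hand":0.45},{"linear":[0.084,0.004,0.006],"angular":[0,0,0],"hand":0.45},{"linear":[0.084,0.004,0.006],"angular":[0,0,0],"hand":0.45},{"linear":[0.084,0.004,0.006],"angular":[0,0,0],"hand":0.45},{"linear":[0.084,0.004,0.006],"angular":[0,0,0],"hand":0.45},{"linear":[0.035,0,0],"angular":[0,0,0],"hand":0.45}]'
python3 -m handwheel '[{"linear":[0,0,0],"angular":[0,0,0],"hand":0.45},{"linear":[0,0,0],"angular":[0,0,0],"hand":0.45},{"linear":[0,0,0],"angular":[0,0,0],"hand":0.45},{"linear":[0,0,0],"angular":[0,0,0],"hand":0.45},{"linear":[0,0,0],"angular":[0,0,0],"hand":0.45},{"linear":[0,0,0],"angular":[0,0,0],"hand":0.45}]'
python3 -c "
from h import *
go((.4954,-.058,.215),-84.5,.034)"
```

```text
t: 25.92
tool_pos: [0.4923, -0.0612, 0.2493]
orientation: [0.522, -0.522, 0.476, -0.477]
contact_force: [-0.8, 0.0, 0.4]
finger_gap: 0.452
t: 26.42
tool_pos: [0.4931, -0.0539, 0.2489]
orientation: [0.525, -0.524, 0.475, -0.474]
contact_force: [0.2, 0.7, 0.6]
finger_gap: 0.451
t 26.42 p [ 0.4931 -0.0539  0.2489] F [0.2 0.7 0.6] gap 0.451 yaw -84.27 tooly [-0.     0.001 -1.   ]
turn rows 1 [-0.0001  0.0081 -0.0025]
shift rows 2 [0.0054 0.0424 0.0024]
```

```bash
python3 -m handwheel '[{"linear":[0.011,0.02,0.005],"angular":[0,0.008,-0.002],"hand":0.45},{"linear":[0,0.04,0],"angular":[0,0,0],"hand":0.45},{"linear":[0,0.02,0],"angular":[0,0,0],"hand":0.45},{"linear":[0,0,0],"angular":[0,0,0],"hand":0.45},{"linear":[0,0,0],"angular":[0,0,0],"hand":0.45},{"linear":[0,0,0],"angular":[0,0,0],"hand":0.45},{"linear":[0,0,0],"angular":[0,0,0],"hand":0.45},{"linear":[0,0,0],"angular":[0,0,0],"hand":0.45}]'
python3 - <<'E'
from h import *
go((.4954,-.058,.127),-84.5,.02)
cs=cap('side'); im=cv2.resize(cs['pixels'][170:320,320:450,::-1],None,fx=4,fy=4,interpolation=cv2.INTER_CUBIC); cv2.imwrite('pics/pocket.png',im)
E
```

```text
t: 27.08
tool_pos: [0.4958, -0.0589, 0.2173]
orientation: [0.523, -0.523, 0.476, -0.476]
contact_force: [0.1, -0.1, 0.0]
finger_gap: 0.454
t 27.08 p [ 0.4958 -0.0589  0.2173] F [ 0.1 -0.1  0. ] gap 0.454 yaw -84.58 tooly [ 0.001  0.    -1.   ]
turn rows 1 [-0.0017 -0.0029 -0.0001]
shift rows 5 [-0.0005  0.0452 -0.0002]
```

View pics/pocket.png

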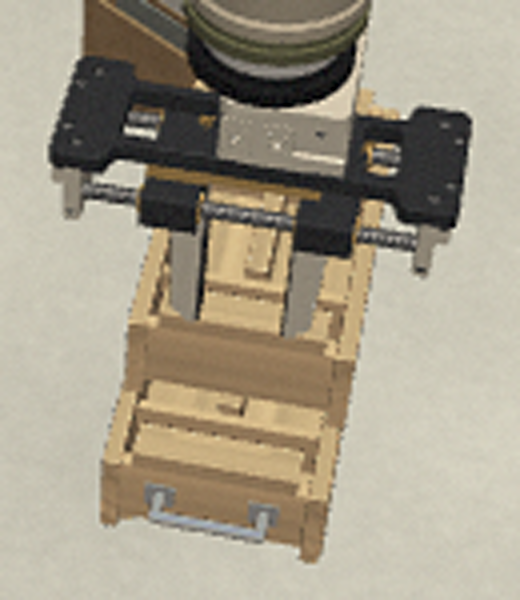

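The fingers are centred laterally and aligned over the gap. Descending.

```bash
python3 -m handwheel '[{"linear":[0,0.03,0],"angular":[0,-0.003,0],"hand":0.45},{"linear":[0,0.03,0],"angular":[0,0,0],"hand":0.45},{"linear":[0,0.03,0],"angular":[0,0,0],"hand":0.45},{"linear":[0,0.03,0],"angular":[0,0,0],"hand":0.45},{"linear":[0,0.03,0],"angular":[0,0,0],"hand":0.45},{"linear":[0,0.02,0],"angular":[0,0,0],"hand":0.45},{"linear":[0,0,0],"angular":[0,0,0],"hand":0.45},{"linear":[0,0,0],"angular":[0,0,0],"hand":0.45},{"linear":[0,0,0],"angular":[0,0,0],"hand":0.45}]'
python3 -m handwheel '[{"linear":[0,0.02,0],"angular":[0,0,0],"hand":0.45},{"linear":[0,0.02,0],"angular":[0,0,0],"hand":0.45},{"linear":[0,0.014,0],"angular":[0,0,0],"hand":0.45},{"linear":[0,0,0],"angular":[0,0,0],"hand":0.45},{"linear":[0,0,0],"angular":[0,0,0],"hand":0.45}]'
```

```text
t: 27.88
tool_pos: [0.4959, -0.059, 0.1494]
orientation: [0.524, -0.523, 0.475, -0.476]
contact_force: [0.4, 0.2, 0.1]
finger_gap: 0.45
t: 28.3
tool_pos: [0.4953, -0.0589, 0.1267]
orientation: [-0.523, 0.524, -0.476, 0.475]
contact_force: [-0.2, -0.5, 0.5]
finger_gap: 0.449
```

```bash
python3 -m handwheel '[{"linear":[-0.004,0,0],"angular":[0,0,0],"hand":0.45},{"linear":[-0.004,0,0],"angular":[0,0,0],"hand":0.45}]' | egrep 'pos|force'; python3 -m handwheel '[{"linear":[-0.0025,0,0],"angular":[0,0,0],"hand":0.45}]'| egrep 'pos|force'; python3 -m handwheel '[{"linear":[-0.0025,0,0],"angular":[0,0,0],"hand":0.45}]'| egrep 'pos|force'; python3 -m handwheel '[{"linear":[-0.0025,0,0],"angular":[0,0,0],"hand":0.45}]'| egrep 'pos|force';python3 -m handwheel '[{"linear":[-0.0025,0,0],"angular":[0,0,0],"hand":0.45}]'| egrep 'pos|force'
```

```text
tool_pos: [0.4953, -0.0557, 0.1274]
contact_force: [0.3, -0.9, 0.5]
tool_pos: [0.4953, -0.0545, 0.1274]
contact_force: [0.4, 0.3, 1.1]
tool_pos: [0.4952, -0.0535, 0.1274]
contact_force: [0.2, -0.4, -0.2]
tool_pos: [0.4951, -0.0527, 0.1274]
contact_force: [-0.0, -4.3, 0.9]
tool_pos: [0.4951, -0.0524, 0.1274]
contact_force: [0.6, -5.6, 0.3]
```

```bash
for k in 1; do python3 -m handwheel '[{"linear":[-0.002,0,0],"angular":[0,0,0],"hand":0.45}]' | egrep 'pos|force'; python3 -m handwheel '[{"linear":[-0.002,0,0],"angular":[0,0,0],"hand":0.45}]'| egrep 'pos|force'; python3 -m handwheel '[{"linear":[-0.002,0,0],"angular":[0,0,0],"hand":0.45}]'| egrep 'pos|force'; done
```

```text
tool_pos: [0.4951, -0.0517, 0.1274]
contact_force: [-0.2, -4.5, 0.8]
tool_pos: [0.495, -0.0509, 0.1274]
contact_force: [0.9, -5.2, 0.8]
tool_pos: [0.495, -0.0508, 0.1274]
contact_force: [1.3, -10.7, 0.0]
```

Mid moved ≈2 mm at 5 N, then the force rose: the stop. One more small nudge, then withdraw vertically and leave.

```bash
python3 -m handwheel '[{"linear":[-0.002,0,0],"angular":[0,0,0],"hand":0.45}]' | egrep 'pos|force'; python3 -m handwheel '[{"linear":[0.006,0,0],"angular":[0,0,0],"hand":0.45},{"linear":[0.012,0,0],"angular":[0,0,0],"hand":0.45},{"linear":[0,0,0],"angular":[0,0,0],"hand":0.45},{"linear":[0,0,0],"angular":[0,0,0],"hand":0.45},{"linear":[0,-0.03,0],"angular":[0,0,0],"hand":0.45},{"linear":[0,-0.05,0],"angular":[0,0,0],"hand":0.45},{"linear":[0,-0.06,0],"angular":[0,0,0],"hand":0.45},{"linear":[0,-0.08,0],"angular":[0,0,0],"hand":0.45},{"linear":[0,-0.08,0],"angular":[0,0,0],"hand":0.45},{"linear":[0,-0.08,0],"angular":[0,0,0],"hand":0.45}]'
python3 -m handwheel '[{"linear":[-0.08,0,-0.01],"angular":[0,0,0],"hand":0.45},{"linear":[-0.09,0,-0.01],"angular":[0,0,0],"hand":0.45},{"linear":[-0.09,0,-0.01],"angular":[0,0,0],"hand":0.45},{"linear":[-0.09,0,-0.01],"angular":[0,0,0],"hand":0.45},{"linear":[-0.09,0,-0.01],"angular":[0,0,0],"hand":0.45},{"linear":[-0.09,0,-0.01],"angular":[0,0,0],"hand":0.45},{"linear":[-0.09,0,-0.01],"angular":[0,0,0],"hand":0.45},{"linear":[-0.09,0,-0.01],"angular":[0,0,0],"hand":0.45},{"linear":[-0.09,0,-0.01],"angular":[0,0,0],"hand":0.45},{"linear":[-0.09,0,-0.01],"angular":[0,0,0],"hand":0.45},{"linear":[-0.09,0,-0.01],"angular":[0,0,0],"hand":0.45},{"linear":[-0.09,0,-0.01],"angular":[0,0,0],"hand":0.45},{"linear":[-0.09,0,-0.01],"angular":[0,0,0],"hand":0.45},{"linear":[-0.09,0,-0.01],"angular":[0,0,0],"hand":0.45},{"linear":[-0.09,0,-0.01],"angular":[0,0,0],"hand":0.45},{"linear":[-0.09,0,-0.01],"angular":[0,0,0],"hand":0.45},{"linear":[-0.09,0,-0.01],"angular":[0,0,0],"hand":0.45},{"linear":[-0.07,0,-0.01],"angular":[0,0,0],"hand":0.45},{"linear":[0,0,0],"angular":[0,0,0],"hand":0.45},{"linear":[0,0,0],"angular":[0,0,0],"hand":0.45}]' | egrep 'pos|t:'
cp pics/end_s2.png pics/old_s2.png
python3 m.py
python3 - <<'E'
from h import *
a=cv2.imread('pics/old_s2.png',0);b=cv2.imread('pics/end_s2.png',0)
for nm,(y0,y1,x0,x1) in (('mid pull',(289,308,354,394)),('top rim/partition',(195,258,355,420))):
    M=np.eye(2,3,dtype=np.float32); cc,M=cv2.findTransformECC(a[y0:y1,x0:x1],b[y0:y1,x0:x1],M,cv2.MOTION_TRANSLATION,(3,200,1e-6)); print(nm,'now-before',M[:,2],cc)
cs=cap('side');print('px/mm top',(proj(cs,(.505,-.1,.168))-proj(cs,(.505,-.2,.168)))/100)
E
```

```text
tool_pos: [0.4949, -0.0506, 0.1274]
contact_force: [1.0, -12.9, -2.0]
t: 29.97
tool_pos: [0.4947, -0.0554, 0.2806]
orientation: [-0.523, 0.524, -0.476, 0.475]
contact_force: [1.0, 0.1, -0.7]
finger_gap: 0.454
t: 31.63
tool_pos: [0.3608, 0.5718, 0.2783]
mid pull shift px now-set [-0.15474659  0.02064527] 0.9825194559404529
mid end L shift px now-set [-0.13201536  0.12532979] 0.8441514001910636
mid end R shift px now-set [0.04876477 0.23780614] 0.8425538175153175
mid [ 0.5009 -0.12  ] 95.47993008770051 -0.7033261656761169
top s [ 0.5048 -0.1704] -85.01656690984996 -0.6521449089050293
top b [ 0.5047 -0.1701] -84.83050757712631 -0.9974497556686401
top in mid frame x -0.05045657625973883 -0.050193261437517935
t 31.73 p [0.3628 0.5693 0.279 ] F [-0.4 -0.3 -0.6] gap 0.456 yaw -84.53 tooly [-0.    -0.001 -1.   ]
mid pull now-before [-0.13714713  0.81845105] 0.9804026524860108
top rim/partition now-before [-0.11646369  0.5295296 ] 0.9908528168386721
px/mm top [-0.11377754  0.30883638]
```

Mid is back at its stop (0.02 px from its earlier home picture), and top rode along with it (−50.2 to −50.5 mm in mid's frame). Handing in.

```bash
python3 -c "
from h import *
go(None); print(manip.finish_job())"
```

```text
t 31.78 p [0.3632 0.569  0.2793] F [0.7 0.4 0.6] gap 0.452 yaw -84.58 tooly [-0.    -0.001 -1.   ]
the job is handed in; nothing more can be done
None
```

The stack is built and the job is handed in at about 31.8 s of the 56 s allowed. No verdict is reported.

- **tray_mid:** I slid it along the rims to its stop. The force jumped from about 2 to 16 N.
- **tray_top:** I gripped it by its middle partition, turned it about 51° so its pull faces opposite to tray_mid's, and set it down. Contact came at the predicted height, with about 20 N on the wrist. I then let go and pushed it home.
- **One slip, mended:** pushing tray_top past its stop dragged tray_mid back about 2 mm; the force doubled from 2.5 to 5 N and the picture shifted 0.8 px. I put the open fingers in tray_mid's front pocket and pushed its lip outward until the stop force came back (11–13 N). tray_top rode along.

**Last checks:**
- tray_mid's pull is within about 0.1 mm (0.02 px along the slide) of its earlier home picture.
- tray_top sits at x ≈ −50.2 to −50.5 mm in tray_mid's frame, with the two trays' axes within about 0.5° of opposite.
- **Disagreement:** picture shifts put tray_top's ride-along at about 1.7 mm against tray_mid's 2.1 mm. The 0.4 mm difference is within the measuring noise.
- **Not measured:** I didn't re-measure the other lots at the end. No force reading suggested the arm touched them.

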